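Clear the animation disc and hold its index plunger back

ROBOT

A 6-joint arm with a two-finger parallel gripper is mounted at the origin on the work surface. World frame = base frame: x ahead of the robot, y to its left, z up, the work surface at z = 0. Lengths are in m, angles in rad, forces in N, time in s.
With the tool pointing down it reaches from about 0.375 to 0.9 m from the base axis. Payload 3.1 kg.
Tool frame: the origin (TCP) lies on the centre line of the jaws, within the pads' length; the fingertips stand 25 mm ahead of it and the grasp point (between the pads) lies 6 mm ahead of it (robot.nose_length is the y of the fingertips in the tool frame, in m); y points along the fingers, z is the direction in which the jaws open and shut, and the axes are right-handed (so a half turn about y gives the same grasp; the last joint's range is limited). The gripper opens to 87 mm and grips with 3 to 60 N. Pads are 19 mm wide; open, the fingers measure 117 mm over their backs; the gripper's body (75 mm by 190 mm) begins 51 mm behind the grasp point.
Start: joints at [-1.442, 0.527, 1.433, -0, 1.181, -0.178], TCP at [0.189, -0.596, 0.248] pointing down, gripper open.
Joint ranges: [-3.08, 3.08], [-0.75, 2.2], [0.22, 2.44], [-1.43, 4.57], [0, 2.65], [-2.85, 2.85]. Speed limits (rad/s): [2.79, 2.79, 3.14, 3.14, 3.14, 3.14].

INTERFACE

Orientations are given as a unit quaternion [x, y, z, w].
In Python, from rig import robot, eyes, ticket gives the robot as it stands.
- The arm moves only by the tool play_rows, never from a script. Its argument "series" is a list of rows, each a list of 7 numbers: the opening, from 0 (shut) to 1 (fully open), then the shift along the tool's x, y, z scaled (see below), then the turn, a rotation vector about the tool's x, y, z scaled (see below). In form: [[claw, dx, dy, dz, ax, ay, az], ...]. A call has 1 to 12 rows; each row shifts and turns the commanded pose from where the row before left it, along the tool's axes as they then stand; what a row does not reach is not made up. The controller multiplies each number of a shift by 100 mm and each number of a turn by 180 degrees. A row lasts 1/12 s, in which the tool goes at most 41.7 mm and 7.16 degrees, less where a joint would pass 70% of its speed; a pose out of reach is approached as far as the arm can. A call with a number of a shift or a turn outside -1 to 1 is refused whole. A call with a gripper value outside its range is refused whole. The fingers move at their own pace and stop on an object; "grip_force" is the grip in N (left out, the last holds). Time passes only in rows, so rows that do not move let the fingers close. It gives the time, the measured TCP pose, the force and the opening at its end, in the units of the state.
- robot.get_obs(): the state, without advancing time (a new reading comes with each control period).
- eyes.camera(name): name is "side" or "top"; returns the picture (420x560x3 uint8, red, green, blue); there is no depth.
- eyes.camera_params(name): a dict with "K" (3x3 intrinsics, pixels), "D" ([k1, k2, p1, p2, k3] as OpenCV has them; the pictures are not rectified), "rvec" (rotation vector, rad) and "tvec" (3), from world to camera coordinates, as OpenCV has them. Camera axes: x right, y down, z forward; pixel columns grow to the right and rows downward; lengths in m; the calibration is good to about 2 mm. A picture is of the moment at which its call begins. camera_params takes no time and is no camera call.
- ticket.hand_in(): hands the job in, once; it reports no verdict.
The state is a dict: "time": time; "q": joint angles; "joint_velocities": joint speeds; "joint_torque": joint torques, N m; "position": TCP position; "tool_rot": TCP orientation; "ft_force": force on the tool from outside, world axes, zero at the start; "moment": the same for the moment, N m; "grip_width": finger opening in m.
Only numpy, scipy, OpenCV 4.12 (cv2) and the standard library are available. Lean on these libraries where they do the work, as an engineer would, in place of code of your own. Each camera call takes 0.05 s, during which the arm holds its last target.

TASK

I want to turn the drawing disc: first clear it by nesting the two white cups that stand on it, one after the other, into the third white cup on the desk, so that all three form one straight stack there, each fully home. Then pull the black knob of the index plunger at the disc's rim straight up as far as it goes and keep holding it up against its spring: the program finishes while you are holding it. Leave everything else on the desk where it is.

Things in the scene. Friction and masses are not known exactly. Their poses are not given: they have to be found in the camera images.
- cup_left_mid (a point): One of three equal white tapered round cups, open at the top: 72 mm high, rim 59 mm across, underside 34 mm, wall 2.5 mm, inner floor 26 mm above the underside (a cup nested in it stands 26 mm higher); about 100 g. This one stands on the disc, on its left part (disc frame +y). The point is on the cup's axis, half-way up, 36 mm above its underside; z points up the axis.
- cup_right_mid (a point): One of three equal white tapered round cups, open at the top: 72 mm high, rim 59 mm across, underside 34 mm, wall 2.5 mm, inner floor 26 mm above the underside (a cup nested in it stands 26 mm higher); about 100 g. This one stands on the disc, right of the other (disc frame -y). The point is on the cup's axis, half-way up, 36 mm above its underside; z points up the axis.
- cup_desk_mid (a point): One of three equal white tapered round cups, open at the top: 72 mm high, rim 59 mm across, underside 34 mm, wall 2.5 mm, inner floor 26 mm above the underside (a cup nested in it stands 26 mm higher); about 100 g. This one stands on the desk to the right of the disc and receives the other two. The point is on the cup's axis, half-way up, 36 mm above its underside; z points up the axis.
- index_base: Round animation disc unit, fixed to the desk: aluminium base 370 mm across, 14 mm high; on it a wooden disc 330 mm across, top 26 mm above the desk, with index holes round its rim and a low steel peg bar (220 mm long, pegs 9 mm above the disc) 105 mm to +x. Origin on the desk at the disc's centre, z up. The index plunger stands 152 mm from the centre, to -y.
- knob (a point): Centre of the plunger's pull knob, an upright black fluted cylinder 28 mm across, 26 mm high; the point is 76 mm above the desk when seated and moves with the knob; z up, the way it is pulled. It stands over a flat aluminium bracket 36 mm wide, top 24 mm below the point, with a steel hex collar (21 mm) between. Above the bracket nothing else is within 50 mm of its axis.
- plunger (a joint): Lift of the plunger in m: 0 seated, its 8 mm steel pin 10 mm deep in a hole of the disc; 0.014 fully pulled, at its stop, the pin 4 mm clear of the disc. The spring pulls it down with about 6 N seated, 12 N fully pulled; it snaps back when let go.
- mug: Blue ceramic mug with a handle, 80 mm across, 92 mm high; a bystander, loose on the desk. Origin at the centre of its underside, z up.
- eraser: White block eraser, 42 x 20 x 12 mm; a bystander, loose on the desk. Origin at the centre of its underside, z up.
- pencil: Orange pencil 176 mm long lying along its x; a bystander, loose on the desk. Origin at the centre of its underside, z up.
- tape_roll: Roll of brown tape lying flat, 92 mm across, 24 mm high; a bystander, loose on the desk. Origin at the centre of its underside, z up.
- ink_bottle: Amber glass ink bottle with a black cap, 52 mm across, 62 mm high; a bystander, loose on the desk. Origin at the centre of its underside, z up.
- mouse: Off-white computer mouse, 98 x 62 x 32 mm; a bystander, loose on the desk. Origin at the centre of its underside, z up.
- ruler: Steel ruler 310 x 26 x 4 mm lying along its x; a bystander, loose on the desk. Origin at the centre of its underside, z up.
Things that resemble listed ones, but are neither listed nor needed, are in the scene too. Leave any pink or red look-alike of the part that bears cup_left_mid alone.

How it is judged:
By the outcome, as a careful person would: the job done as asked, in the order asked, and still so for the second after the job is handed in, while the arm keeps its last pose, push and grip.
It also fails if it takes over 64 s, if anything falls off the work surface, if the arm or the gripper's body presses on something with over 40 N, if the wrist force passes 120 N, or if a joint passes its speed limit or range.

## Working session

There is one attempt and no reset: what is moved stays moved. The work goes in short steps, Python scripts to look and compute and a tool call to move; the robot and the scene stay as the last step left them, time stands still between calls to the robot, and variables do not carry over. Pictures are saved under pics/ and viewed, and the job is handed in when it is done.

Besides the shell and the picture viewer there is one more tool, called after "Call:" in YAML: its name, and indented under it one key for each argument. play_rows: Moves the arm, as the interface text tells. Its arguments: {"type":"object","properties":{"series":{"type":"array","items":{"type":"array","items":{"type":"number"}}},"grip_force":{"type":"number"}},"required":["series"]}

```bash
ls; mkdir -p pics
python3 - <<'E'
from rig import robot, eyes, ticket
import cv2
print(robot.get_obs())
print(robot.nose_length)
for n in ("side","top"):
    im=eyes.camera(n); cv2.imwrite(f"pics/{n}0.png",im[:,:,::-1]); print(n,eyes.camera_params(n))
E
```

```text
pics
{'time': 0.0, 'q': array([-1.44251758e+00,  5.28435392e-01,  1.43391819e+00,  1.34311483e-05,
        1.18135601e+00, -1.78490804e-01]), 'joint_velocities': array([-3.11810884e-05,  2.89114327e-04,  5.98467755e-04, -1.48242747e-03,
       -1.88338634e-03,  5.81654276e-04]), 'joint_torque': array([-1.31036486e-03, -4.40047038e+01, -1.76589078e+01,  6.30643009e-02,
        5.84523682e-02, -1.82078566e-04]), 'position': array([ 0.18868691, -0.59512814,  0.24658541]), 'tool_rot': array([-0.10800961,  0.69955306, -0.69805684,  0.10805596]), 'ft_force': array([0.47094889, 0.81922486, 0.35044884]), 'moment': array([-0.02511923, -0.02900947,  0.02748756]), 'grip_width': 0.0867515495047264}
0.025
side {'K': array([[498.44533438,   0.        , 281.08938693],
       [  0.        , 498.44533438, 209.22020377],
       [  0.        ,   0.        ,   1.        ]]), 'D': array([-0.08793308,  0.        ,  0.        ,  0.        ,  0.        ]), 'rvec': array([ 0.32123661, -2.73109122,  1.31985929]), 'tvec': array([0.47820928, 0.13034399, 1.40013708])}
top {'K': array([[438.98379386,   0.        , 285.86573285],
       [  0.        , 438.98379386, 211.27705118],
       [  0.        ,   0.        ,   1.        ]]), 'D': array([0.0130452, 0.       , 0.       , 0.       , 0.       ]), 'rvec': array([ 2.13630247, -2.11211994,  0.22785637]), 'tvec': array([-0.02337694,  0.49441673,  1.15633116])}
```

View pics/side0.png

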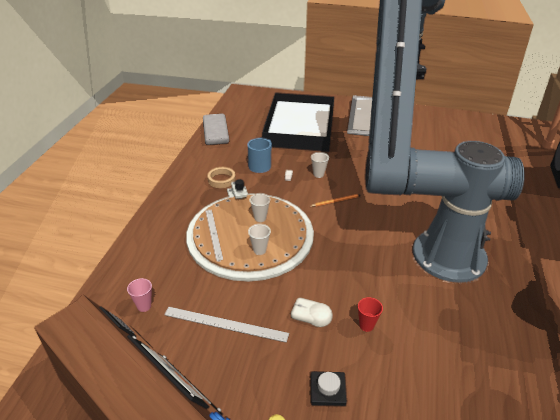

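View pics/top0.png

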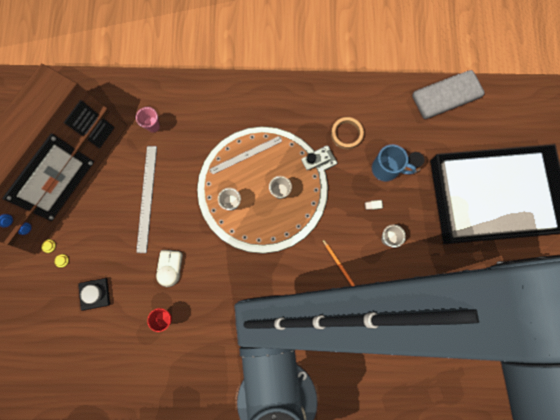

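Top view: white cups are at (229,199) and (281,187) on the disc, and (393,236) on the desk. The look-alikes are pink at (147,118) and red at (159,320), and I'll leave those alone. The black knob is at about (312,158), with the disc centred near (262,189). Next I'll check close crops.

```bash
cat > h.py <<'E'
import numpy as np, cv2
from scipy.spatial.transform import Rotation as R
from rig import robot, eyes, ticket
P={n:eyes.camera_params(n) for n in ("side","top")}
def ray(n,uv):
    p=P[n]; Rm=cv2.Rodrigues(p["rvec"])[0]
    x=cv2.undistortPoints(np.array(uv,float).reshape(-1,1,2),p["K"],p["D"]).reshape(-1,2)
    d=np.c_[x,np.ones(len(x))]@Rm
    return -Rm.T@p["tvec"], d/np.linalg.norm(d,axis=1)[:,None]
def onplane(n,uv,z):
    c,d=ray(n,uv); return c+d*((z-c[2])/d[:,2])[:,None]
def tri(a,b):
    c1,d1=ray("side",a);c2,d2=ray("top",b);d1=d1[0];d2=d2[0]
    t=np.linalg.lstsq(np.c_[d1,-d2],c2-c1,rcond=None)[0]
    p,q=c1+d1*t[0],c2+d2*t[1]; return (p+q)/2,np.linalg.norm(p-q)
def proj(n,X):
    p=P[n]; return cv2.projectPoints(np.array(X,float).reshape(-1,1,3),p["rvec"],p["tvec"],p["K"],p["D"])[0].reshape(-1,2)
E
python3 - <<'E'
import cv2
s=cv2.imread("pics/side0.png");t=cv2.imread("pics/top0.png")
cv2.imwrite("pics/c1.png",cv2.resize(t[120:260,190:420],None,fx=3.4,fy=3.4,interpolation=cv2.INTER_CUBIC))
cv2.imwrite("pics/c2.png",cv2.resize(s[140:280,180:340],None,fx=4.2,fy=4.2,interpolation=cv2.INTER_CUBIC))
E
```

```text
(no output)
```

View pics/c1.png

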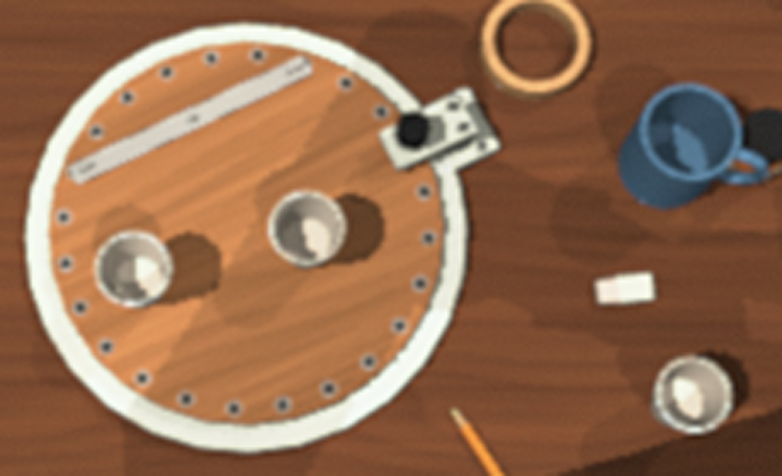

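View pics/c2.png

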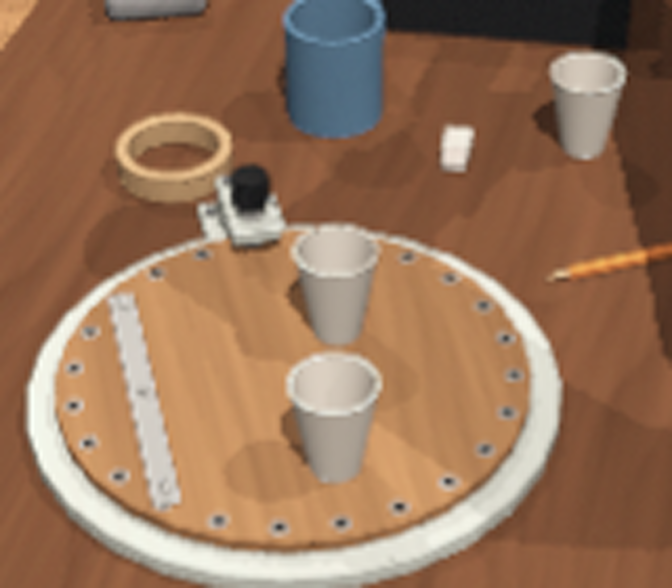

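```bash
cat > m.py <<'E'
from h import *
s=cv2.imread("pics/side0.png");t=cv2.imread("pics/top0.png")
def dc(U,V,k,ox,oy): return [(U+.5)/k-.5+ox,(V+.5)/k-.5+oy]
hsv=cv2.cvtColor(t,cv2.COLOR_BGR2HSV)
top={}
for n,(u,v) in dict(left=(229,199),right=(281,187),desk=(393,236)).items():
    m=np.zeros(hsv.shape[:2],np.uint8); w=16
    m[v-w:v+w,u-w:u+w]=((hsv[v-w:v+w,u-w:u+w,1]<75)&(hsv[v-w:v+w,u-w:u+w,2]>90))*255
    c=max(cv2.findContours(m,cv2.RETR_EXTERNAL,cv2.CHAIN_APPROX_NONE)[0],key=cv2.contourArea)
    print(n,"mask ellipse",cv2.fitEllipse(cv2.convexHull(c)),cv2.minEnclosingCircle(c))
man=dict(left=(dc(334,383,4.2,180,140),dc(134.5,267,3.4,190,120)),right=(dc(336,253,4.2,180,140),dc(307.5,229,3.4,190,120)),
 desk=(dc(588,75,4.2,180,140),dc(693,394,3.4,190,120)),knobtop=(dc(250,177,4.2,180,140),dc(412,130,3.4,190,120)))
th=np.linspace(0,2*np.pi,60)
for n,(a,b) in man.items():
    p,e=tri(a,b); print(n,np.round(a,1),np.round(b,1),p.round(4),round(e,4))
    r=.014 if n=="knobtop" else .0295
    ring=p+np.c_[r*np.cos(th),r*np.sin(th),0*th]
    for nm,k,ox,oy in (("top",3.4,190,120),("side",4.2,180,140)):
        q=(proj(nm,ring)-[ox,oy]+.5)*k-.5
        f="pics/o_"+nm+".png"; im=cv2.imread(f if n!="left" else {"top":"pics/c1.png","side":"pics/c2.png"}[nm])
        cv2.polylines(im,[q.round().astype(np.int32)],True,(0,255,0),1); cv2.imwrite(f,im)
E
python3 m.py
```

```text
left mask ellipse ((228.90914916992188, 198.47303771972656), (22.273548126220703, 22.528860092163086), 86.91341400146484) ((229.0, 198.5), 11.412812232971191)
right mask ellipse ((279.9270324707031, 186.73297119140625), (22.103923797607422, 22.320894241333008), 112.65760803222656) ((279.90765380859375, 186.7356719970703), 11.424812316894531)
desk mask ellipse ((393.4549255371094, 235.76321411132812), (22.873558044433594, 24.30670166015625), 88.35198211669922) ((393.3165283203125, 236.27981567382812), 12.261560440063477)
left [259.1 230.8] [229.2 198.2] [0.5198 0.1333 0.0967] 0.0024
right [259.6 199.9] [280.1 187. ] [ 0.5537 -0.0008  0.0943] 0.0043
desk [319.6 157.5] [393.5 235.5] [ 0.4296 -0.3064  0.0691] 0.0029
knobtop [239.1 181.8] [310.8 157.9] [ 0.64   -0.0837  0.0861] 0.0062
```

View pics/o_top.png

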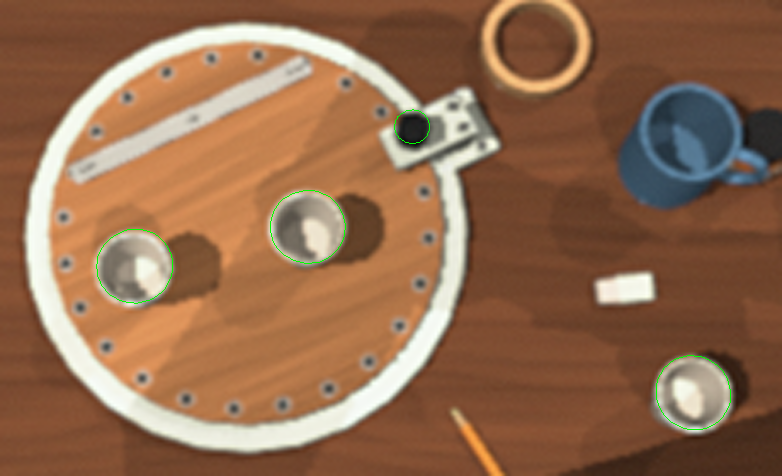

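View pics/o_side.png

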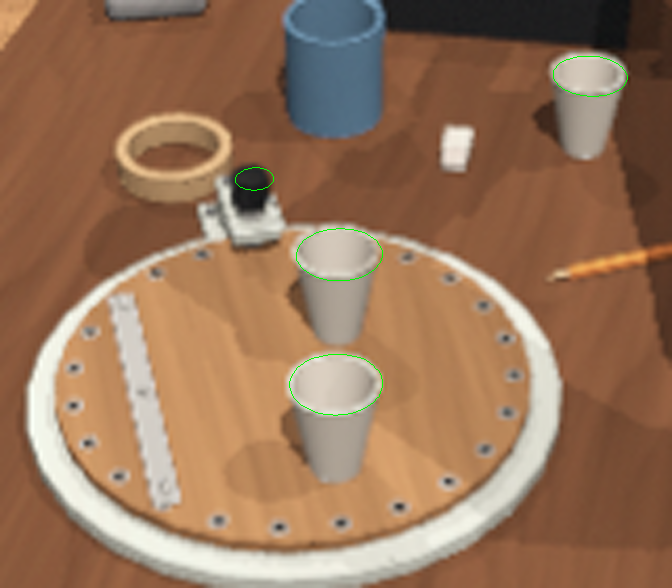

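```bash
cat >> h.py <<'E'
def plan(target):
    o=robot.get_obs(); M=R.from_quat(o["tool_rot"])
    d=np.array(target)-o["position"]; return (M.inv().apply(d)*10).round(3)
E
python3 - <<'E'
from h import *
o=robot.get_obs(); print(R.from_quat(o["tool_rot"]).as_matrix().round(4))
print(plan([.554,-.001,.23]))
E
```

```text
[[-9.533e-01 -2.000e-04  3.020e-01]
 [-3.020e-01  1.900e-03 -9.533e-01]
 [-4.000e-04 -1.000e+00 -1.900e-03]]
[-5.277  0.177 -4.561]
```

Call:
play_rows:
  series:
    - [1,-0.29,0.01,-0.25,0,0,0]
    - [1,-0.29,0.01,-0.25,0,0,0]
    - [1,-0.29,0.01,-0.25,0,0,0]
    - [1,-0.29,0.01,-0.25,0,0,0]
    - [1,-0.29,0.01,-0.25,0,0,0]
    - [1,-0.29,0.01,-0.25,0,0,0]
    - [1,-0.29,0.01,-0.25,0,0,0]
    - [1,-0.29,0.01,-0.25,0,0,0]
    - [1,-0.29,0.01,-0.25,0,0,0]
    - [1,-0.29,0.01,-0.25,0,0,0]
    - [1,-0.29,0.01,-0.25,0,0,0]
    - [1,-0.29,0.01,-0.25,0,0,0]
  grip_force: 20

```text
time: 1.1
position: [0.4304, -0.2028, 0.2353]
tool_rot: [-0.108, 0.699, -0.699, 0.108]
ft_force: [0.8, 0.0, 0.1]
grip_width: 0.0868
```

Run:
```python
from h import *
print(plan([.554,-.001,.23]), robot.get_obs()["position"])
```

```text
[-1.788  0.054 -1.551] [ 0.43038095 -0.20284823  0.23534378]
```

Call:
play_rows:
  series:
    - [1,-0.3,0.0,-0.26,0,0,0]
    - [1,-0.3,0.0,-0.26,0,0,0]
    - [1,-0.3,0.0,-0.26,0,0,0]
    - [1,-0.3,0.0,-0.26,0,0,0]
    - [1,-0.3,0.0,-0.26,0,0,0]
    - [1,-0.28,0.0,-0.25,0,0,0]
    - [1,0,0,0,0,0,0]
    - [1,0,0,0,0,0,0]

```text
time: 1.77
position: [0.5531, -0.0012, 0.235]
tool_rot: [-0.11, 0.699, -0.699, 0.109]
ft_force: [-0.1, -0.3, -0.9]
grip_width: 0.0868
```

Run:
```python
from h import *
print(plan([.554,-.001,.104]), robot.get_obs()["position"])
for n in ("side","top"):
    cv2.imwrite(f"pics/{n}1.png",eyes.camera(n)[:,:,::-1])
```

```text
[-1.10e-02  1.31e+00  1.00e-03] [ 0.553081  -0.0012488  0.23503  ]
```

View pics/side1.png

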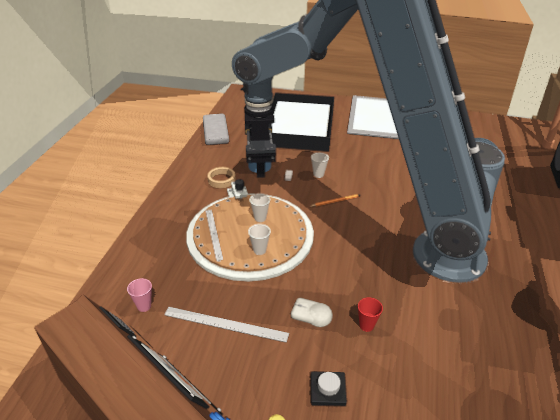

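View pics/top1.png

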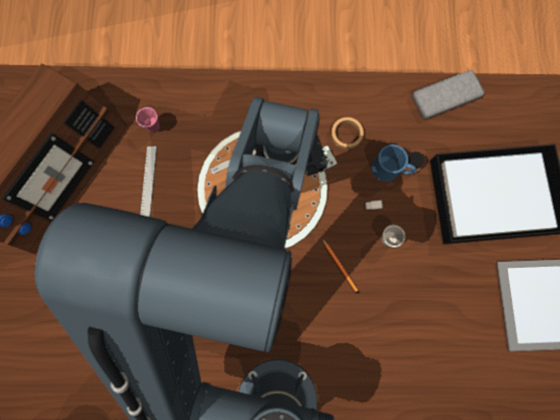

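Run:
```python
from h import *
print(proj("side",[[.553,-.001,.21],[.553,-.001,.26]]))
s=cv2.imread("pics/side1.png"); cv2.imwrite("pics/c3.png",cv2.resize(s[90:250,180:340],None,fx=3.6,fy=3.6,interpolation=cv2.INTER_CUBIC))
```

```text
[[259.91366358 166.5869365 ]
 [259.60548297 151.01890972]]
```

View pics/c3.png

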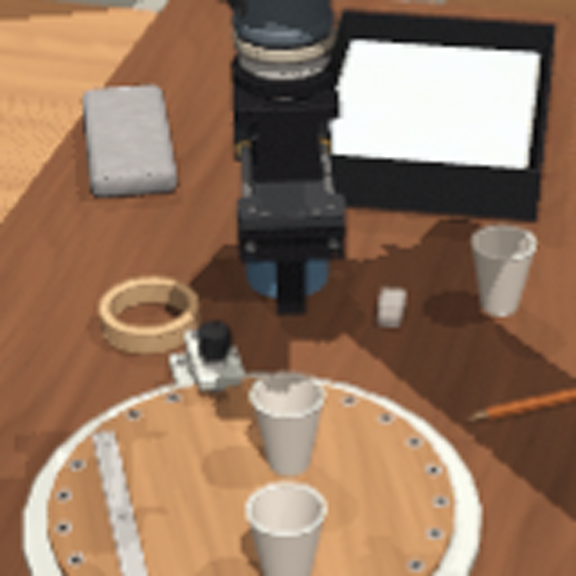

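Call:
play_rows:
  series:
    - [1,-0.01,0.3,0,0,0,0]
    - [1,0,0.3,0,0,0,0]
    - [1,0,0.3,0,0,0,0]
    - [1,0,0.2,0,0,0,0]
    - [1,0,0.15,0,0,0,0]
    - [1,0,0.06,0,0,0,0]
    - [1,0,0,0,0,0,0]
    - [0.4,0,0,0,0,0,0]
    - [0.4,0,0,0,0,0,0]
    - [0.4,0,0,0,0,0,0]
    - [0.4,0,0,0,0,0,0]
    - [0.4,0,0,0,0,0,0]
  grip_force: 15

```text
time: 2.87
position: [0.5542, -0.0029, 0.1054]
tool_rot: [0.108, -0.699, 0.699, -0.109]
ft_force: [-1.2, 0.9, -0.0]
grip_width: 0.0613
```

Call:
play_rows:
  series:
    - [0.4,0,0,0,0,0,0]
    - [0.4,0,0,0,0,0,0]
    - [0.4,0,0,0,0,0,0]
    - [0.4,0,0,0,0,0,0]

```text
time: 3.2
position: [0.5541, -0.0027, 0.1051]
tool_rot: [0.108, -0.699, 0.699, -0.108]
ft_force: [-0.3, 0.2, 4.4]
grip_width: 0.0568
```

Run:
```python
from h import *
s=eyes.camera("side")[:,:,::-1]; cv2.imwrite("pics/c4.png",cv2.resize(s[120:280,180:340],None,fx=3.6,fy=3.6,interpolation=cv2.INTER_CUBIC))
o=robot.get_obs();print(o["position"],o["grip_width"],o["ft_force"])
```

```text
[ 0.55414926 -0.0026954   0.10514736] 0.05720089639550083 [-0.52048454  1.2406793   5.73661305]
```

View pics/c4.png

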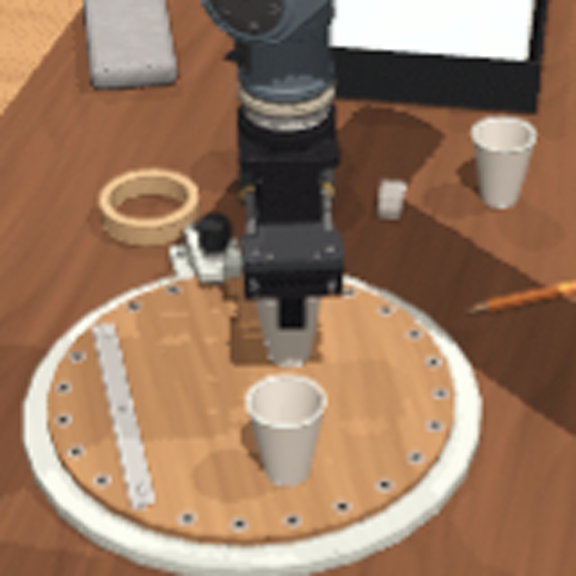

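Call:
play_rows:
  series:
    - [0.4,0,-0.1,0,0,0,0]
    - [0.4,0,-0.15,0,0,0,0]
    - [0.4,0,-0.2,0,0,0,0]
    - [0.4,0,-0.05,0,0,0,0]
    - [0.4,0,0,0,0,0,0]
  grip_force: 20

```text
time: 3.67
position: [0.5548, -0.0032, 0.1561]
tool_rot: [0.107, -0.698, 0.699, -0.109]
ft_force: [0.6, 0.2, -1.3]
grip_width: 0.0568
```

Run:
```python
from h import *
s=eyes.camera("side")[:,:,::-1]; cv2.imwrite("pics/c5.png",cv2.resize(s[120:280,180:340],None,fx=3.6,fy=3.6,interpolation=cv2.INTER_CUBIC))
o=robot.get_obs();print(o["position"],o["grip_width"],o["ft_force"])
```

```text
[ 0.55397425 -0.00300479  0.1549805 ] 0.05678546684244604 [ 0.25223128  0.5421991  -1.82091544]
```

View pics/c5.png

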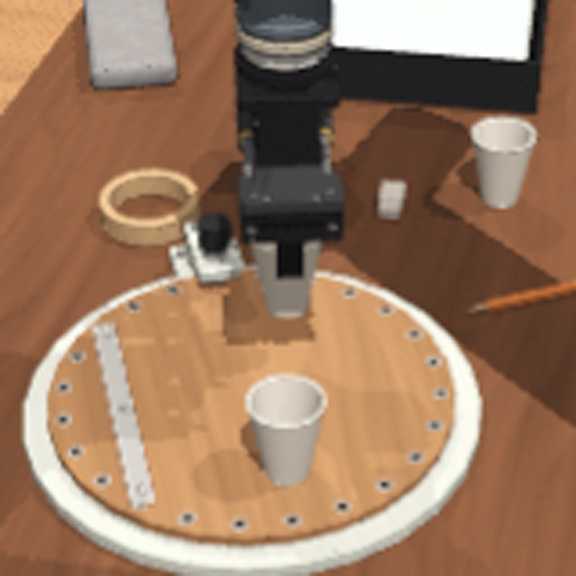

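Run:
```python
from h import *
print(plan([.554,-.003,.225]),plan([.4302,-.3083,.225]))
```

```text
[-0.001 -0.7    0.001] [ 2.101 -0.701  2.537]
```

Call:
play_rows:
  series:
    - [0.4,0,-0.3,0,0,0,0]
    - [0.4,0.1,-0.3,0.13,0,0,0]
    - [0.4,0.22,-0.1,0.26,0,0,0]
    - [0.4,0.25,0,0.3,0,0,0]
    - [0.4,0.25,0,0.3,0,0,0]
    - [0.4,0.25,0,0.3,0,0,0]
    - [0.4,0.25,0,0.3,0,0,0]
    - [0.4,0.25,0,0.3,0,0,0]
    - [0.4,0.25,0,0.3,0,0,0]
    - [0.4,0.18,0,0.25,0,0,0]
    - [0.4,0.1,0,0.1,0,0,0]
    - [0.4,0,0,0,0,0,0]

```text
time: 4.72
position: [0.4286, -0.3116, 0.2232]
tool_rot: [-0.107, 0.699, -0.699, 0.106]
ft_force: [-0.2, -0.3, -1.3]
grip_width: 0.0568
```

Call:
play_rows:
  series:
    - [0.4,0,0,0,0,0,0]
    - [0.4,0,0,0,0,0,0]
    - [0.4,0,0,0,0,0,0]

```text
time: 4.97
position: [0.4303, -0.3068, 0.2239]
tool_rot: [-0.109, 0.699, -0.698, 0.108]
ft_force: [0.9, -0.6, -2.1]
grip_width: 0.0569
```

Run:
```python
from h import *
s=eyes.camera("side")[:,:,::-1];t=eyes.camera("top")[:,:,::-1]
cv2.imwrite("pics/side6.png",s);cv2.imwrite("pics/top6.png",t)
o=robot.get_obs();print(o["position"],o["grip_width"],o["ft_force"])
print(plan([.4302,-.3083,.225]))
print(proj("side",[.43,-.307,.05]),proj("top",[.43,-.307,.05]))
cv2.imwrite("pics/c6.png",np.hstack([cv2.resize(s[90:190,270:370],None,fx=4,fy=4,interpolation=cv2.INTER_CUBIC),cv2.resize(t[190:290,340:440],None,fx=4,fy=4,interpolation=cv2.INTER_CUBIC)]))
```

```text
[ 0.43062038 -0.3070403   0.22432884] 0.056600924821453034 [ 0.1864405   0.06874276 -1.28535295]
[ 0.008 -0.007  0.011]
[[319.62551541 162.26960115]] [[391.83481003 235.86354649]]
```

View pics/c6.png

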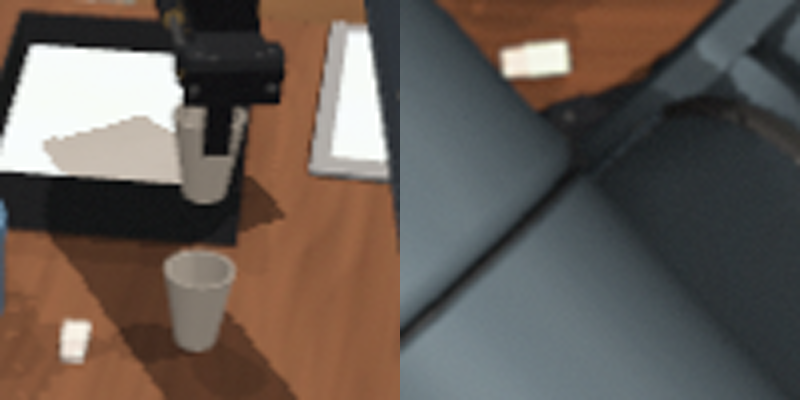

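Run:
```python
from h import *
f=lambda X:((proj("side",X)-[270,90]+.5)*4-.5).round(1)
x,y=.4306,-.307
print("vertical",f([[x,y,0],[x,y,.072],[x,y,.146],[x,y,.218]]))
print("dx5mm",f([[x+.005,y,.146],[x,y+.005,.146]]))
th=np.linspace(0,2*np.pi,90)
s=cv2.imread("pics/side6.png");im=cv2.resize(s[90:190,270:370],None,fx=4,fy=4,interpolation=cv2.INTER_CUBIC)
for (a,b,z,r) in ((x,y,.146,.017),(x,y,.218,.0295),(.4296,-.3064,.072,.0295),(.4296,-.3064,0,.017)):
    q=((proj("side",np.c_[a+r*np.cos(th),b+r*np.sin(th),0*th+z])-[270,90]+.5)*4-.5)
    cv2.polylines(im,[q.round().astype(np.int32)],True,(0,255,0),1)
cv2.imwrite("pics/c7.png",cv2.resize(im,None,fx=1.5,fy=1.5))
```

```text
vertical [[196.  339.5]
 [200.8 268.4]
 [205.9 191.4]
 [211.1 112.4]]
dx5mm [[199.8 190.6]
 [204.9 194.4]]
```

View pics/c7.png

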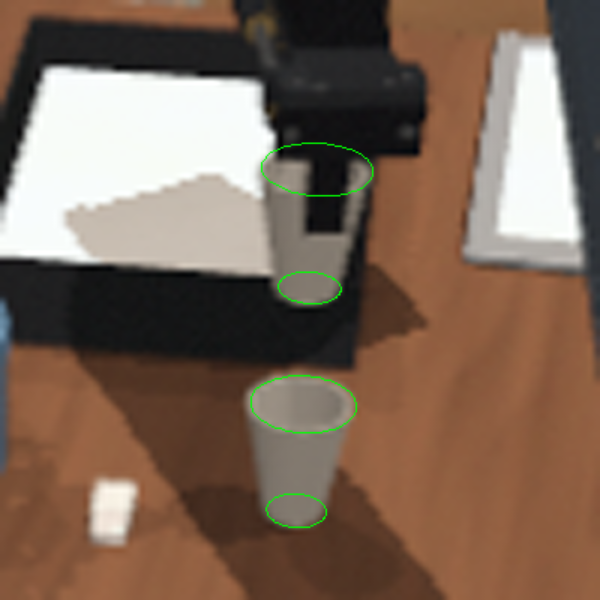

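Call:
play_rows:
  series:
    - [0.4,0,0.2,0.01,0,0,0]
    - [0.4,0,0.25,0,0,0,0]
    - [0.4,0,0.2,0,0,0,0]
    - [0.4,0,0.15,0,0,0,0]
    - [0.4,0,0.15,0,0,0,0]
    - [0.4,0,0.1,0,0,0,0]
    - [0.4,0,0.06,0,0,0,0]
    - [0.4,0,0.03,0,0,0,0]
    - [0.4,0,0,0,0,0,0]
    - [0.4,0,0,0,0,0,0]

```text
time: 5.9
position: [0.431, -0.3096, 0.1111]
tool_rot: [0.108, -0.698, 0.699, -0.108]
ft_force: [-0.6, -0.5, 0.1]
grip_width: 0.0568
```

Call:
play_rows:
  series:
    - [0.4,0,0.02,0,0,0,0]
    - [0.4,0,0.02,0,0,0,0]
    - [0.4,0,0.02,0,0,0,0]
    - [0.4,0,0,0,0,0,0]
    - [0.4,0,0,0,0,0,0]

```text
time: 6.32
position: [0.4309, -0.3097, 0.1051]
tool_rot: [0.108, -0.698, 0.699, -0.108]
ft_force: [0.2, 0.6, 3.5]
grip_width: 0.057
```

```bash
cat > look.py <<'E'
from h import *
import sys
k=sys.argv[1]
s=eyes.camera("side")[:,:,::-1];t=eyes.camera("top")[:,:,::-1]
cv2.imwrite(f"pics/side{k}.png",s);cv2.imwrite(f"pics/top{k}.png",t)
o=robot.get_obs();print(o["time"],o["position"],o["grip_width"],o["ft_force"])
cv2.imwrite(f"pics/z{k}.png",np.hstack([cv2.resize(s[90:190,270:370],None,fx=4,fy=4,interpolation=cv2.INTER_CUBIC),cv2.resize(t[190:290,340:440],None,fx=4,fy=4,interpolation=cv2.INTER_CUBIC)]))
E
python3 look.py 8
```

```text
6.4167 [ 0.43086225 -0.30970749  0.10508936] 0.05703658210707369 [-0.61071859  0.67406425  4.45505311]
```

View pics/z8.png

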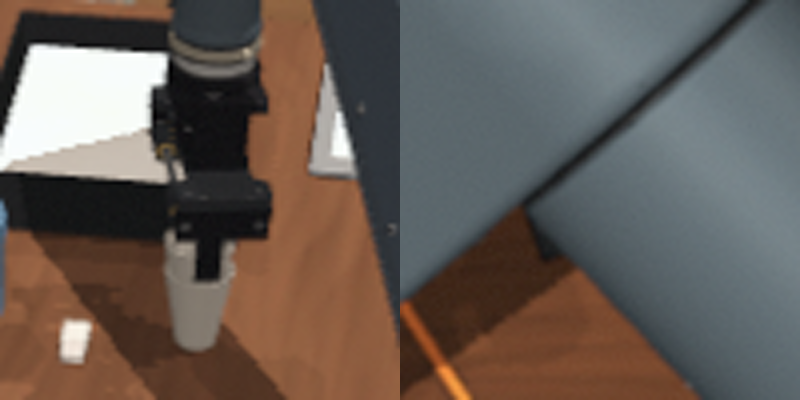

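Call:
play_rows:
  series:
    - [1,0,0,0,0,0,0]
    - [1,0,0,0,0,0,0]
    - [1,0,0,0,0,0,0]
    - [1,0,0,0,0,0,0]
    - [1,0,-0.1,0,0,0,0]
    - [1,0,-0.3,0,0,0,0]
    - [1,0,-0.4,0,0,0,0]
    - [1,0,-0.3,0,0,0,0]
    - [1,0,0,0,0,0,0]

```text
time: 7.17
position: [0.4334, -0.3122, 0.2211]
tool_rot: [0.105, -0.695, 0.703, -0.111]
ft_force: [-0.0, -1.3, 0.0]
grip_width: 0.0869
```

```bash
python3 look.py 9; python3 -c "
from h import *
print(plan([.5203,.1315,.225]))"
```

```text
7.2667 [ 0.43107784 -0.30988867  0.2163747 ] 0.08713827534912882 [ 0.32473575  1.30937828 -0.18259487]
[-2.184 -0.097 -3.938]
```

View pics/z9.png

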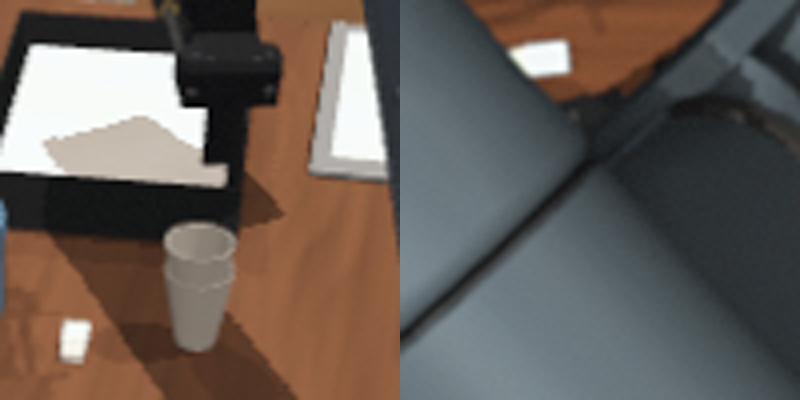

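Call:
play_rows:
  series:
    - [1,-0.1,-0.01,-0.2,0,0,0]
    - [1,-0.18,-0.01,-0.33,0,0,0]
    - [1,-0.18,-0.01,-0.33,0,0,0]
    - [1,-0.18,-0.01,-0.33,0,0,0]
    - [1,-0.18,-0.01,-0.33,0,0,0]
    - [1,-0.18,-0.01,-0.33,0,0,0]
    - [1,-0.18,-0.01,-0.33,0,0,0]
    - [1,-0.18,-0.01,-0.33,0,0,0]
    - [1,-0.18,-0.01,-0.33,0,0,0]
    - [1,-0.18,-0.01,-0.33,0,0,0]
    - [1,-0.18,0,-0.33,0,0,0]
    - [1,-0.18,0,-0.33,0,0,0]

```text
time: 8.27
position: [0.5119, 0.1204, 0.2229]
tool_rot: [-0.109, 0.699, -0.699, 0.107]
ft_force: [1.1, -0.4, 0.5]
grip_width: 0.0871
```

Call:
play_rows:
  series:
    - [1,-0.1,0,-0.11,0,0,0]
    - [1,0,0,0,0,0,0]
    - [1,0,0,0,0,0,0]
    - [1,0,0,0,0,0,0]

```text
time: 8.6
position: [0.5182, 0.1313, 0.2234]
tool_rot: [0.109, -0.699, 0.699, -0.107]
ft_force: [-0.9, -0.5, 0.5]
grip_width: 0.087
```

```bash
python3 -c "
from h import *
print(robot.get_obs()['position'],plan([.5203,.1315,.104]))
s=eyes.camera('side')[:,:,::-1]; cv2.imwrite('pics/c10.png',cv2.resize(s[120:280,180:340],None,fx=3.6,fy=3.6,interpolation=cv2.INTER_CUBIC))"
```

```text
[0.51824136 0.13131697 0.22335435] [-0.024  1.193  0.005]
```

View pics/c10.png

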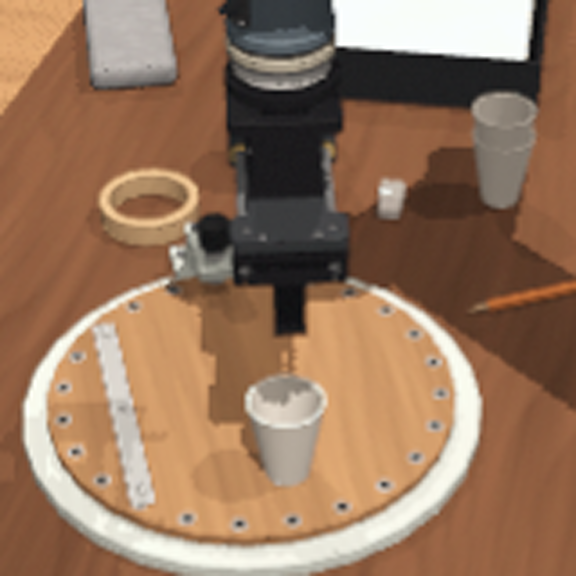

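The gripper is centred over the left cup, and the two nested cups stand straight. I'll descend and grip.

Call:
play_rows:
  series:
    - [1,-0.02,0.3,0,0,0,0]
    - [1,0,0.3,0,0,0,0]
    - [1,0,0.25,0,0,0,0]
    - [1,0,0.2,0,0,0,0]
    - [1,0,0.1,0,0,0,0]
    - [1,0,0.04,0,0,0,0]
    - [1,0,0,0,0,0,0]
    - [0.4,0,0,0,0,0,0]
    - [0.4,0,0,0,0,0,0]
    - [0.4,0,0,0,0,0,0]
    - [0.4,0,0,0,0,0,0]
    - [0.4,0,0,0,0,0,0]
  grip_force: 15

```text
time: 9.65
position: [0.5217, 0.1328, 0.1063]
tool_rot: [0.108, -0.699, 0.699, -0.109]
ft_force: [-0.1, 0.2, -0.3]
grip_width: 0.0617
```

Call:
play_rows:
  series:
    - [0.4,0,0,0,0,0,0]
    - [0.4,0,0,0,0,0,0]
    - [0.4,0,0,0,0,0,0]
    - [0.4,0,0,0,0,0,0]
  grip_force: 20

```text
time: 9.98
position: [0.5217, 0.133, 0.1061]
tool_rot: [-0.108, 0.699, -0.699, 0.108]
ft_force: [-0.8, 0.9, 5.1]
grip_width: 0.0572
```

Call:
play_rows:
  series:
    - [0.4,0,-0.1,0,0,0,0]
    - [0.4,0,-0.2,0,0,0,0]
    - [0.4,0,-0.3,0,0,0,0]
    - [0.4,0,-0.35,0,0,0,0]
    - [0.4,0,-0.3,0,0,0,0]
    - [0.4,0,-0.2,0,0,0,0]
    - [0.4,0,0,0,0,0,0]
    - [0.4,0,0,0,0,0,0]

```text
time: 10.65
position: [0.5215, 0.1325, 0.2515]
tool_rot: [0.107, -0.699, 0.699, -0.109]
ft_force: [-0.7, -0.3, -0.4]
grip_width: 0.0576
```

```bash
python3 -c "
from h import *
print(robot.get_obs()['position'],plan([.4309,-.3097,.25]))
s=eyes.camera('side')[:,:,::-1]; cv2.imwrite('pics/c11.png',cv2.resize(s[90:250,180:340],None,fx=3.6,fy=3.6,interpolation=cv2.INTER_CUBIC))"
```

```text
[0.5215323  0.13249486 0.2515441 ] [2.2   0.015 3.942]
```

View pics/c11.png

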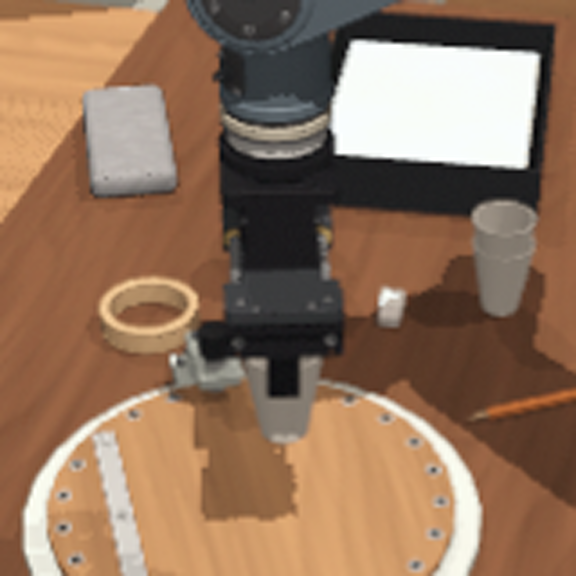

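Call:
play_rows:
  series:
    - [0.4,0.08,0,0.15,0,0,0]
    - [0.4,0.16,0,0.3,0,0,0]
    - [0.4,0.18,0,0.33,0,0,0]
    - [0.4,0.18,0,0.33,0,0,0]
    - [0.4,0.18,0,0.33,0,0,0]
    - [0.4,0.18,0,0.33,0,0,0]
    - [0.4,0.18,0,0.33,0,0,0]
    - [0.4,0.18,0,0.33,0,0,0]
    - [0.4,0.18,0,0.33,0,0,0]
    - [0.4,0.18,0,0.33,0,0,0]
    - [0.4,0.18,0,0.33,0,0,0]
    - [0.4,0.15,0,0.25,0,0,0]

```text
time: 11.7
position: [0.4389, -0.2801, 0.2483]
tool_rot: [-0.109, 0.7, -0.698, 0.107]
ft_force: [0.3, -0.4, -0.9]
grip_width: 0.0572
```

Call:
play_rows:
  series:
    - [0.4,0.15,0,0.18,0,0,0]
    - [0.4,0.1,0,0.1,0,0,0]
    - [0.4,0.02,0,0,0,0,0]
    - [0.4,0,0,0,0,0,0]
    - [0.4,0,0,0,0,0,0]
    - [0.4,0,0,0,0,0,0]

```text
time: 12.2
position: [0.4232, -0.3111, 0.2498]
tool_rot: [-0.109, 0.699, -0.698, 0.108]
ft_force: [0.2, -0.2, -1.2]
grip_width: 0.0576
```

```bash
python3 look.py 12
python3 - <<'E'
from h import *
print(plan([.4315,-.3095,.131]))
x,y=.4309,-.3097
o=robot.get_obs()["position"]
f=lambda X:((proj("side",X)-[270,90]+.5)*4-.5).round(1)
print(f([[x,y,0],[x,y,.098],[*o[:2],o[2]-.079],[*o[:2],o[2]-.007]]))
E
```

```text
12.3 [ 0.42355937 -0.31147374  0.25033281] 0.05764869214615896 [-0.0613082  -0.25093215 -0.64954637]
[-0.082  1.193  0.006]
[[196.2 337.7]
 [202.7 240.1]
 [217.2 162.5]
 [222.7  82.1]]
```

View pics/z12.png

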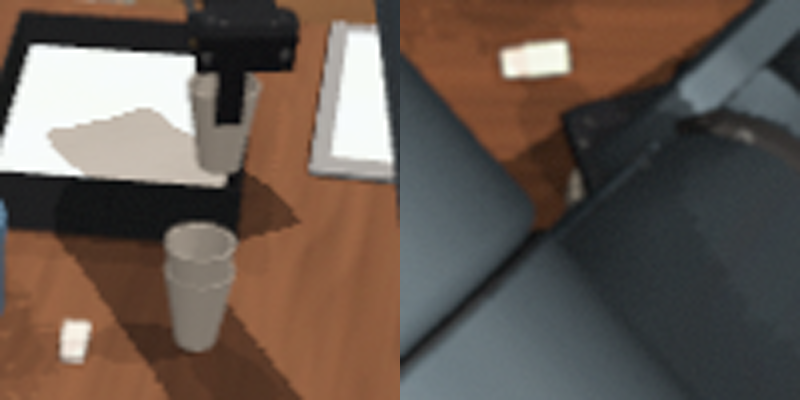

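Call:
play_rows:
  series:
    - [0.4,-0.05,0.1,0,0,0,0]
    - [0.4,-0.05,0.2,0,0,0,0]
    - [0.4,0,0.1,0,0,0,0]
    - [0.4,0,0,0,0,0,0]
    - [0.4,0,0,0,0,0,0]

```text
time: 12.72
position: [0.4325, -0.309, 0.2097]
tool_rot: [-0.109, 0.7, -0.698, 0.108]
ft_force: [0.3, 0.5, -1.5]
grip_width: 0.0576
```

```bash
python3 look.py 13
python3 - <<'E'
from h import *
x,y=.4309,-.3097
o=robot.get_obs()["position"]
f=lambda X:((proj("side",X)-[270,90]+.5)*4-.5).round(1)
print(f([[x,y,0],[x,y,.098],[*o[:2],o[2]-.079],[*o[:2],o[2]-.007]]))
cv2.imwrite("pics/c13.png",cv2.resize(cv2.imread("pics/side13.png")[90:190,270:370],None,fx=6,fy=6,interpolation=cv2.INTER_CUBIC))
E
```

```text
12.8167 [ 0.43307026 -0.30994043  0.21091648] 0.05754993685984913 [-0.20476804  0.43615535 -1.75045192]
[[196.2 337.7]
 [202.7 240.1]
 [202.5 204.2]
 [207.6 126.1]]
```

View pics/c13.png

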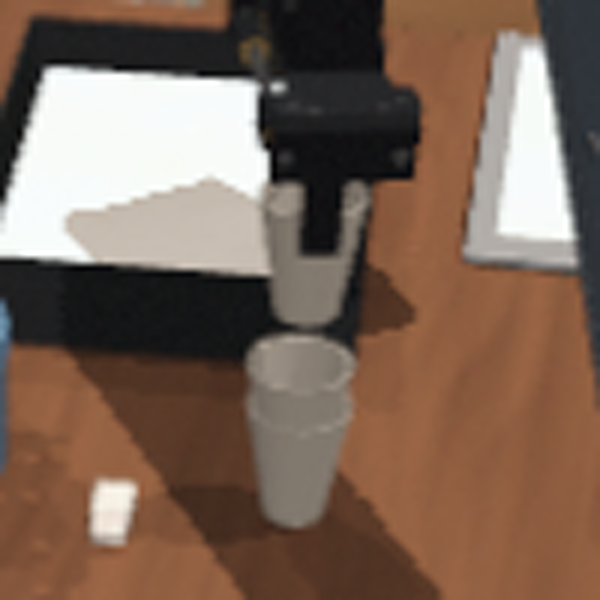

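Call:
play_rows:
  series:
    - [0.4,0,0.15,0,0,0,0]
    - [0.4,0,0.2,0,0,0,0]
    - [0.4,0,0.15,0,0,0,0]
    - [0.4,0,0.1,0,0,0,0]
    - [0.4,0,0.08,0,0,0,0]
    - [0.4,0,0.05,0,0,0,0]
    - [0.4,0,0.02,0,0,0,0]
    - [0.4,0,0,0,0,0,0]
    - [0.4,0,0,0,0,0,0]

```text
time: 13.57
position: [0.4331, -0.31, 0.136]
tool_rot: [0.108, -0.699, 0.699, -0.108]
ft_force: [-0.5, 0.5, -0.8]
grip_width: 0.0571
```

Call:
play_rows:
  series:
    - [0.4,0,0.02,0,0,0,0]
    - [0.4,0,0.02,0,0,0,0]
    - [0.4,0,0.01,0,0,0,0]
    - [0.4,0,0,0,0,0,0]
    - [0.4,0,0,0,0,0,0]

```text
time: 13.98
position: [0.4335, -0.3103, 0.1319]
tool_rot: [0.107, -0.698, 0.7, -0.109]
ft_force: [-1.0, 1.5, 6.9]
grip_width: 0.0573
```

Firm contact at the expected height (0.132). I'll release and rise.

Call:
play_rows:
  series:
    - [1,0,0,0,0,0,0]
    - [1,0,0,0,0,0,0]
    - [1,0,0,0,0,0,0]
    - [1,0,0,0,0,0,0]
    - [1,0,-0.1,0,0,0,0]
    - [1,0,-0.3,0,0,0,0]
    - [1,0,-0.4,0,0,0,0]
    - [1,0,-0.2,0,0,0,0]
    - [1,0,0,0,0,0,0]

```text
time: 14.73
position: [0.4351, -0.3121, 0.236]
tool_rot: [0.106, -0.695, 0.702, -0.11]
ft_force: [0.1, 0.3, 0.3]
grip_width: 0.087
```

```bash
python3 look.py 14
python3 - <<'E'
from h import *
cv2.imwrite("pics/c14.png",cv2.resize(cv2.imread("pics/side14.png")[90:230,210:370],None,fx=4,fy=4,interpolation=cv2.INTER_CUBIC))
E
```

```text
14.8333 [ 0.43299745 -0.3099636   0.23174035] 0.08699365076208236 [-0.04560372 -0.72976841 -0.52227241]
```

View pics/c14.png

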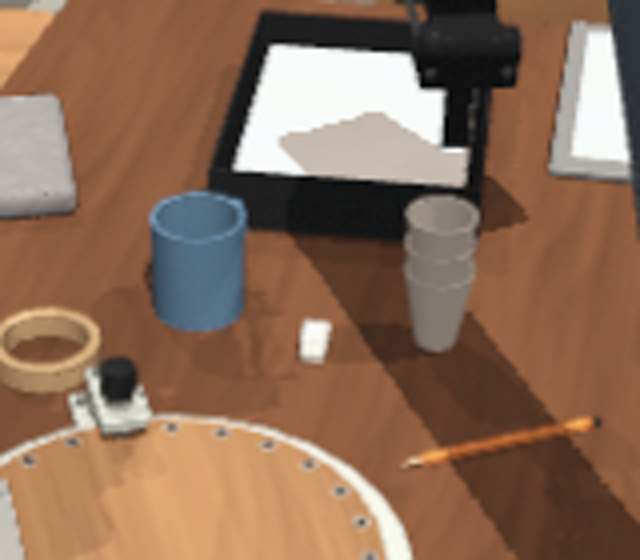

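The stack's rims are evenly spaced at (441,218), (440,245) and (440,272), so it's straight and nested. Next I'll measure the knob more carefully.

```bash
python3 - <<'E'
from h import *
C={}
for f,n,(u,v),w in (("side0","side",(239,186),11),("side14","side",(239,186),11),("top0","top",(311,158),11),("top14","top",(311,158),11)):
    im=cv2.imread(f"pics/{f}.png"); g=im.max(2)
    m=np.zeros(g.shape,np.uint8); m[v-w:v+w+1,u-w:u+w+1]=(g[v-w:v+w+1,u-w:u+w+1]<62)*255
    nn,lab,st,ce=cv2.connectedComponentsWithStats(m)
    i=1+np.argmax(st[1:,4]) if nn>1 else 0
    print(f,st[i],ce[i].round(2)); C[f]=ce[i]
    cv2.imwrite(f"pics/k_{f}.png",cv2.resize(im[v-20:v+20,u-20:u+20],None,fx=9,fy=9,interpolation=cv2.INTER_CUBIC))
p,e=tri(C["side0"],C["top0"]);print("blob tri",p.round(4),round(e,4))
print("top on .076",onplane("top",C["top0"],.076).round(4),"side",onplane("side",C["side0"],.076).round(4))
# disc centre from white base ring top z .014 / wood
t=cv2.imread("pics/top0.png");hsv=cv2.cvtColor(t,cv2.COLOR_BGR2HSV)
m=((hsv[...,1]<60)&(hsv[...,2]>150)).astype(np.uint8); m[:120]=0;m[260:]=0;m[:,:190]=0;m[:,325:]=0
c=max(cv2.findContours(m,cv2.RETR_EXTERNAL,cv2.CHAIN_APPROX_NONE)[0],key=cv2.contourArea)[:,0]
w=onplane("top",c,.014)
def fit(w):
    for _ in range(6):
        A=np.c_[2*w[:,:2],np.ones(len(w))];s=np.linalg.lstsq(A,(w[:,:2]**2).sum(1),rcond=None)[0]
        r=np.sqrt(s[2]+s[0]**2+s[1]**2);d=np.hypot(*(w[:,:2]-s[:2]).T)-r;w=w[abs(d)<max(.002,np.std(d))]
    return s[:2],r,len(w)
print("top disc",fit(w))
E
python3 -c "
import cv2,numpy as np
cv2.imwrite('pics/k.png',np.hstack([cv2.imread('pics/k_%s.png'%f) for f in('side0','top0')]))"
```

```text
side0 [235 180   9  10  76] [239.18 184.43]
side14 [235 180   9  10  76] [239.18 184.43]
top0 [307 154   9   9  69] [311.01 157.9 ]
top14 [307 154   9   9  69] [311.01 157.9 ]
blob tri [ 0.6422 -0.0851  0.0753] 0.0035
top on .076 [[ 0.6401 -0.0851  0.076 ]] side [[ 0.6438 -0.0847  0.076 ]]
top disc (array([0.57026379, 0.05131745]), np.float64(0.18279249158675173), 167)
```

View pics/k.png

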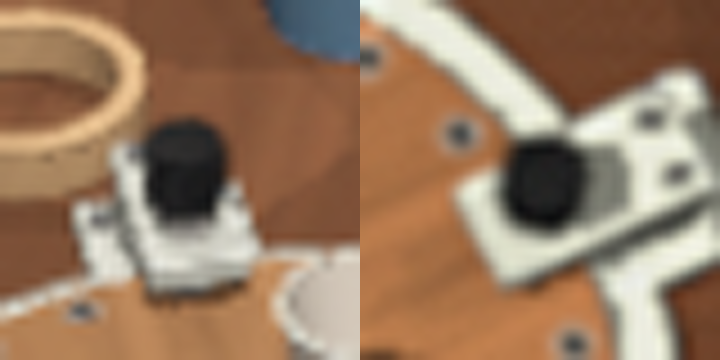

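```bash
python3 -c "
from h import *
print(plan([.642,-.085,.18]))"
```

```text
[-2.671  0.517 -1.514]
```

Call:
play_rows:
  series:
    - [0.68,-0.15,0,-0.08,0,0,0]
    - [0.68,-0.3,0.05,-0.17,0,0,0]
    - [0.68,-0.3,0.05,-0.17,0,0,0]
    - [0.68,-0.3,0.05,-0.17,0,0,0]
    - [0.68,-0.3,0.05,-0.17,0,0,0]
    - [0.68,-0.3,0.05,-0.17,0,0,0]
    - [0.68,-0.3,0.05,-0.17,0,0,0]
    - [0.68,-0.3,0.07,-0.17,0,0,0]
    - [0.68,-0.27,0.07,-0.15,0,0,0]
    - [0.68,-0.15,0.07,-0.09,0,0,0]
    - [0.68,0,0,0,0,0,0]
    - [0.68,0,0,0,0,0,0]

```text
time: 15.83
position: [0.6404, -0.0839, 0.1769]
tool_rot: [-0.111, 0.699, -0.698, 0.107]
ft_force: [0.5, -1.2, 0.3]
grip_width: 0.059
```

```bash
python3 -c "
from h import *
print(robot.get_obs()['position'],plan([.642,-.085,.084]))
s=eyes.camera('side')[:,:,::-1]; cv2.imwrite('pics/c15.png',cv2.resize(s[90:230,190:330],None,fx=4,fy=4,interpolation=cv2.INTER_CUBIC))
f=lambda X:((proj('side',X)-[190,90]+.5)*4-.5).round(1)
o=robot.get_obs()['position'];print(f([[*o[:2],.155],[*o[:2],.089]]))
"
```

```text
[ 0.64040138 -0.08391022  0.17694136] [-0.016  0.929  0.018]
[[198.3 293.3]
 [201.9 365.9]]
```

View pics/c15.png

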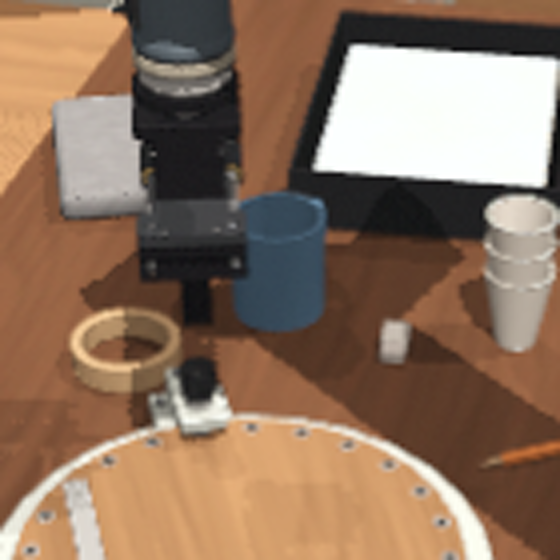

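Call:
play_rows:
  series:
    - [0.68,-0.015,0.15,0.015,0,0,0]
    - [0.68,0,0.25,0,0,0,0]
    - [0.68,0,0.2,0,0,0,0]
    - [0.68,0,0.15,0,0,0,0]
    - [0.68,0,0.1,0,0,0,0]
    - [0.68,0,0.06,0,0,0,0]
    - [0.68,0,0,0,0,0,0]
    - [0.68,0,0,0,0,0,0]
  grip_force: 20

```text
time: 16.55
position: [0.6437, -0.0868, 0.089]
tool_rot: [0.108, -0.699, 0.699, -0.108]
ft_force: [0.3, -0.3, 0.8]
grip_width: 0.059
```

```bash
python3 -c "
from h import *
o=robot.get_obs();print(o['position'],o['ft_force'],plan([.642,-.085,.084]))
s=eyes.camera('side')[:,:,::-1]; cv2.imwrite('pics/c16.png',cv2.resize(s[130:230,190:290],None,fx=6,fy=6,interpolation=cv2.INTER_CUBIC))"
```

```text
[ 0.6436711  -0.08677834  0.08896685] [ 0.29286219 -0.27130019  0.80053508] [ 0.011  0.05  -0.022]
```

View pics/c16.png

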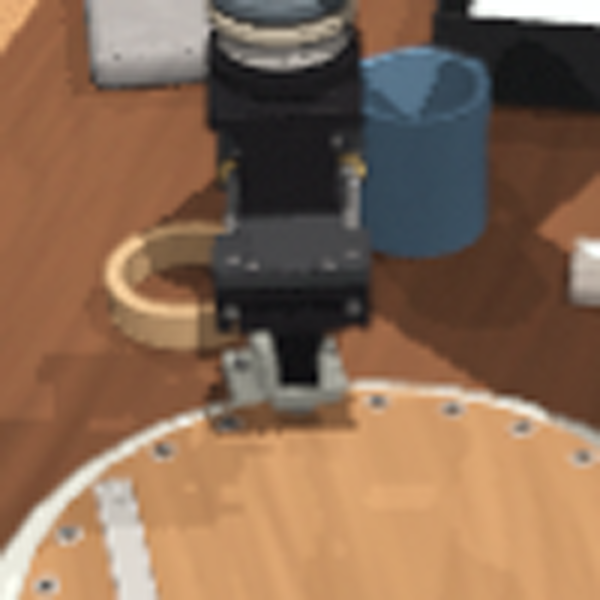

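Call:
play_rows:
  series:
    - [0.68,0.01,0.04,-0.02,0,0,0]
    - [0.68,0,0,0,0,0,0]
    - [0.1,0,0,0,0,0,0]
    - [0.1,0,0,0,0,0,0]
    - [0.1,0,0,0,0,0,0]
    - [0.1,0,0,0,0,0,0]
    - [0.1,0,0,0,0,0,0]
    - [0.1,0,0,0,0,0,0]
    - [0.1,0,0,0,0,0,0]
    - [0.1,0,0,0,0,0,0]
    - [0.1,0,0,0,0,0,0]
    - [0.1,0,0,0,0,0,0]
  grip_force: 15

```text
time: 17.6
position: [0.6422, -0.0848, 0.0846]
tool_rot: [0.108, -0.699, 0.699, -0.108]
ft_force: [0.2, -1.8, 0.7]
grip_width: 0.0271
```

Call:
play_rows:
  series:
    - [0.1,0,0,0,0,0,0]
    - [0.1,0,0,0,0,0,0]
    - [0.1,0,0,0,0,0,0]
  grip_force: 50

```text
time: 17.85
position: [0.6422, -0.0848, 0.0846]
tool_rot: [0.108, -0.699, 0.699, -0.108]
ft_force: [0.1, -1.7, -0.2]
grip_width: 0.0267
```

Call:
play_rows:
  series:
    - [0.1,0,-0.03,0,0,0,0]
    - [0.1,0,-0.03,0,0,0,0]
    - [0.1,0,-0.03,0,0,0,0]
    - [0.1,0,-0.02,0,0,0,0]
    - [0.1,0,0,0,0,0,0]
    - [0.1,0,0,0,0,0,0]

```text
time: 18.35
position: [0.6421, -0.0848, 0.095]
tool_rot: [0.108, -0.699, 0.699, -0.108]
ft_force: [4.5, -4.0, -11.3]
grip_width: 0.0268
```

Call:
play_rows:
  series:
    - [0.1,0,-0.02,0,0,0,0]
    - [0.1,0,-0.01,0,0,0,0]
    - [0.1,0,0,0,0,0,0]
    - [0.1,0,0,0,0,0,0]

```text
time: 18.68
position: [0.6422, -0.0848, 0.0977]
tool_rot: [0.108, -0.699, 0.699, -0.108]
ft_force: [3.6, -4.4, -10.9]
grip_width: 0.0267
```

Call:
play_rows:
  series:
    - [0.1,0,-0.01,0,0,0,0]
    - [0.1,0,-0.01,0,0,0,0]
    - [0.1,0,0,0,0,0,0]
    - [0.1,0,0,0,0,0,0]

```text
time: 19.02
position: [0.6421, -0.0848, 0.0987]
tool_rot: [0.108, -0.699, 0.699, -0.108]
ft_force: [5.5, -4.0, -16.3]
grip_width: 0.0268
```

Call:
play_rows:
  series:
    - [0.1,0,-0.01,0,0,0,0]
    - [0.1,0,0,0,0,0,0]
    - [0.1,0,0,0,0,0,0]

```text
time: 19.27
position: [0.6421, -0.0848, 0.0988]
tool_rot: [-0.108, 0.699, -0.699, 0.108]
ft_force: [6.3, -5.0, -20.6]
grip_width: 0.0267
```

The force rose from 11 N to 20 N with no further lift, at 14.2 mm, so it's on its stop. I'll look before handing in.

Call:
play_rows:
  series:
    - [0.1,0,0,0,0,0,0]
    - [0.1,0,0,0,0,0,0]
    - [0.1,0,0,0,0,0,0]
    - [0.1,0,0,0,0,0,0]
    - [0.1,0,0,0,0,0,0]
    - [0.1,0,0,0,0,0,0]

```text
time: 19.77
position: [0.6421, -0.0848, 0.0988]
tool_rot: [-0.108, 0.699, -0.699, 0.108]
ft_force: [7.3, -3.7, -21.1]
grip_width: 0.0271
```

```bash
python3 look.py 17
python3 - <<'E'
import cv2
cv2.imwrite("pics/c17.png",cv2.resize(cv2.imread("pics/side17.png")[110:250,180:350],None,fx=4.2,fy=4.2,interpolation=cv2.INTER_CUBIC))
E
```

```text
19.8667 [ 0.64210722 -0.08481921  0.09881481] 0.026512920365726236 [  7.50963647  -4.9721793  -21.1947425 ]
```

View pics/c17.png

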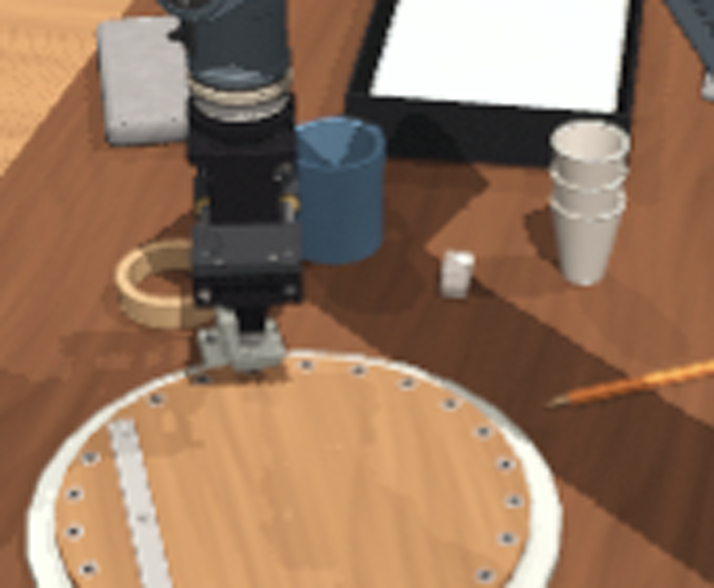

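View pics/top17.png

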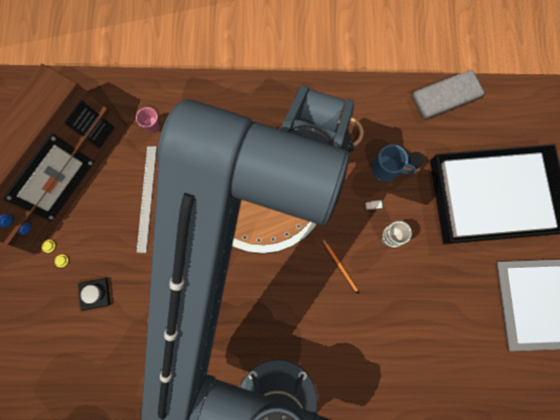

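The disc is clear and the three-cup stack stands straight, with rims at (590,143), (588,173) and (588,203) in the crop. The bystanders haven't moved, and the knob is held at its stop. I'll hand in now.

```bash
python3 -c "
from h import *
ticket.hand_in(); o=robot.get_obs(); print(o['time'],o['position'],o['ft_force'],o['grip_width'])"
```

```text
the job is handed in; nothing more can be done
the job is handed in; nothing more can be done
```

The disc is clear, all three white cups are nested in one stack on the desk, and the gripper is holding the plunger knob up against its spring. I handed the job in at about 20 s on the robot's clock; no verdict is reported.

- **Cups:** I nested the right cup first, then the left. Each one met firm contact at the expected height, 26 mm higher each time. In the last side view the rims are evenly spaced and in line. The top view could not confirm the straightness independently because the arm was partly in the way.
- **Knob:** It rose 14.2 mm. The force then climbed from 11 N to 21 N with no further movement, which is the stop. It held steady for the last half second with a 50 N grip and no slip. There is a side load of about 9 N on the tool while it holds.
- **Other things on the desk:** In the views I compared, the bystanders and the pink cup had not moved. The arm hid the mouse and the red cup in the last top view, but it never worked near them.
- **Disagreements:** The two cameras disagreed by 2 to 4 mm on the cups and 3.5 mm on the knob, about what the calibration allows. I overshot the stack by about 7 mm when carrying the second cup and corrected it before lowering. A final state read after hand-in was refused, so I have no reading from that last second.

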